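# Slide the cooling plate out over the end of the bench ledge

## Task

The thin metal cooling plate lies flat on the raised bench ledge, where nobody can get a finger under it. Gently push it along the ledge, towards the end that faces the open tub, until about 35 mm of it (roughly a quarter of its length) sticks out past that end and shows its edge; leave it lying flat and square with the ledge. Only push it, never lift it, do not disturb the tub, the tube rack, the jar or the bottle, and finish with the hand clear of everything.

Things in the scene. Friction and masses are not known exactly. Their poses are not given: they have to be found in the camera images.
- ledge: Fixed riser, grey slab on a white foot, 210 (its x) x 360 mm (its y, the long way), top 60 mm above the work surface. Origin: centre of its underside. Long way across in front of the robot, turned up to 0.3 rad. A steel lip 10 mm high runs along the top at its x = 25 to 33 mm; the plate lies in the track on the robot's side of it (x = -105 to 25). Both ends (y = +180, -180 mm) are open edges.
- plate: Loose aluminium plate with a grid of shallow dark wells on top, 86 (its x) x 128 (its y) x 8 mm thick, 0.16 to 0.33 kg, lying flat on the ledge, its long way along it, askew by up to 0.12 rad. It slides with ordinary friction (a push of about 1 to 4 N). Origin: centre of its underside.
- tub: Open-topped rectangular plastic tub with a few small clear tubes on its floor, 200 x 140 x 70 mm, standing loose on the work surface off one end of the ledge, either one; the gap to the ledge's end is 60 mm or more. Origin at the centre of its underside. It tells which end to push towards; leave it where it is.
- rack: Solid tube rack with rows of holes and some capped tubes (caps 8 mm proud), 200 x 90 x 50 mm, standing loose on the work surface off the other end of the ledge, 80 mm or more from it. Origin at the centre of its underside. Leave it alone.
- jar: Small closed jar, 48 mm across, 50 mm tall, standing on the ledge's back strip, beyond the lip. Origin at the centre of its underside. Leave it alone.
- bottle: Closed bottle, 64 mm across, 130 mm tall, standing on the work surface beyond the ledge (further from the robot). Origin at the centre of its underside. Leave it alone.
Things that resemble listed ones, but are neither listed nor needed, are in the scene too. There is more than one size of the plate; the one meant has the size given above.

How it is judged:
By the outcome, as a careful person would: the job done as asked, in the order asked, and still so for the second after the job is handed in, with the robot touching nothing.
It also fails if it takes over 40 s, if anything falls off the work surface, if the arm or the gripper's body presses on something with over 40 N, if the wrist force passes 120 N, or if a joint passes its speed limit or range.

## Robot

A 6-joint arm with a two-finger parallel gripper is mounted at the origin on the work surface. World frame = base frame: x ahead of the robot, y to its left, z up, the work surface at z = 0. Lengths are in mm, angles in rad, forces in N, time in s.
With the tool pointing down it reaches from about 300 to 825 mm from the base axis. Payload 5.4 kg.
Tool frame: the origin (TCP) lies midway between the tips of the shut fingers; the grasp point (between the pads) lies robot.grip_depth behind it (robot.grip_depth is the distance from the TCP to the grasp point, in mm); x points along the fingers, z is the direction in which the jaws open and shut, and the axes are right-handed (so a half turn about x gives the same grasp; the last joint's range is limited). The gripper opens to 92 mm and grips with 3 to 60 N. Pads are 20 mm wide; open, the fingers measure 128 mm over their backs; the gripper's body (75 mm by 189 mm) begins 69 mm behind the grasp point.
Start: joints at [-0.21, 0.158, 1.597, -0, 1.386, -0.21], TCP at [574.983, -0.018, 188.301] pointing down, gripper open.
Joint ranges: [-2.91, 2.91], [-0.94, 2.29], [0.18, 2.7], [-1.29, 4.43], [0.17, 2.64], [-3, 3]. Speed limits (rad/s): [2.57, 2.57, 3.14, 3.14, 3.14, 3.14].

## Interface

Orientations are given as a unit quaternion [x, y, z, w].
In Python, from plant import robot gives the robot as it stands.
- The arm moves only by the tool apply_moves, never from a script. Its argument "motion" is a list of rows, each an object with "delta_pos": the shift along the tool's x, y, z normalised to -1 to 1, where 1 is 0.05 m, a list of three; "angular": the turn, a rotation vector about the tool's x, y, z normalised to -1 to 1, where 1 is 0.08 rad, a list of three. A call has 1 to 5 rows; each row shifts and turns the commanded pose from where the row before left it, along the tool's axes as they then stand; what a row does not reach is not made up. A row lasts 1/10 s, in which the tool goes at most 50 mm and 8.59 degrees, less where a joint would pass 70% of its speed; a pose out of reach is approached as far as the arm can. A call with a number of a shift or a turn outside -1 to 1 is refused whole. A call with a gripper value outside its range is refused whole. "fingers" is the opening, from -1 (shut) to 1 (fully open), so that 0 is half open, set as the call begins (left out, the last holds). The fingers move at their own pace and stop on an object; "squeeze" is the grip in N (left out, the last holds). Time passes only in rows, so rows that do not move let the fingers close. It gives the time, the measured TCP pose, the force and the opening at its end, in the units of the state.
- robot.read_state(): the state, without advancing time (a new reading comes with each control period).
- robot.read_camera(name): name is "scene" or "side" or "wrist"; returns a dict with "frame" (384x512x3 uint8, red, green, blue), "fx", "fy", "cx", "cy" (pixels), "k1" (the pictures are not rectified: a ray, as slopes to the right and down, at radius r is drawn at 1 + k1 r^2 times it, then the intrinsics apply), "world_from_camera" (4x4, takes a point from camera to world coordinates). Camera axes: x right, y up, looking along -z (the intrinsics and any distortion apply to the point x, -y, -z); pixel columns grow to the right and rows downward; lengths in mm; the calibration is good to about 2 mm. A picture is of the moment at which its call begins. There is no depth.
- robot.close_job(): hands the job in, once; it reports no verdict.
Trained networks look in the newest picture that a camera, given by its name, has taken for a name from the list of things; names that differ only in an ending like _2 or _b are one class to them, and where a whole thing is asked for, a point or a joint stands for the part that bears it (a point fixed in the world has none). Each returns a list of dicts, best first, with "p" (0 to 1); they miss things now and then, are a little off and sometimes report something else, mostly with a low value. They report only what shows in the picture. A call takes as long as a camera call. They do not tell look-alikes from the thing itself.
- robot.search_frame(label, camera): "bbox" ([left, top, width, height] in pixels, round what is visible of it).
The state is a dict: "clock": time; "joint_pos": joint angles; "qvel": joint speeds; "joint_efforts": joint torques, N m; "tool_pos": TCP position; "tool_rot": TCP orientation; "wrist_force": force on the tool from outside, world axes, zero at the start; "moment": the same for the moment, N m; "opening": finger opening in mm.
Only numpy, scipy, OpenCV 4.12 (cv2) and the standard library are available. Lean on these libraries where they do the work, as an engineer would, in place of code of your own. Each camera call takes 0.05 s, during which the arm holds its last target. There are 200 camera calls.

## Working session

There is one attempt and no reset: what is moved stays moved. The work goes in short steps, Python scripts to look and compute and a tool call to move; the robot and the scene stay as the last step left them, time stands still between calls to the robot, and variables do not carry over. Pictures are saved under pics/ and viewed, about 8 in all and at most 12, crops included, and the job is handed in when it is done.

Besides the shell and the picture viewer there is one more tool, called after "Call:" as name([rows], argument=value, ...), one row to a line, values as JSON. apply_moves: Moves the arm, as the interface text tells. Scaled input: -1 to 1 covers 0.05 m each way for a shift and 0.08 rad each way for a turn. Its arguments: {"type":"object","properties":{"motion":{"type":"array"},"fingers":{"type":"number"},"squeeze":{"type":"number"}},"required":["motion"]}

```bash
ls; mkdir -p pics; cat > h.py <<'E'
import numpy as np, cv2
from plant import robot
def K(c): return np.array([[c['fx'],0,c['cx']],[0,c['fy'],c['cy']],[0,0,1.]]), np.array([c['k1'],0,0,0.])
def ray(c,uv):
    k,d=K(c); p=cv2.undistortPoints(np.array(uv,float).reshape(-1,1,2),k,d).reshape(-1,2)
    T=np.array(c['world_from_camera']); v=np.c_[p[:,0],-p[:,1],-np.ones(len(p))]
    return T[:3,3], v@T[:3,:3].T
def onz(c,uv,z):
    o,v=ray(c,uv); return o+v*((z-o[2])/v[:,2])[:,None]
def proj(c,P):
    k,d=K(c); T=np.linalg.inv(np.array(c['world_from_camera'])); q=np.atleast_2d(P)@T[:3,:3].T+T[:3,3]
    q=q*[1,-1,-1]; return cv2.projectPoints(q.reshape(-1,1,3),np.zeros(3),np.zeros(3),k,d)[0].reshape(-1,2)
def tri(c1,a,c2,b):
    o1,v1=ray(c1,[a]);o2,v2=ray(c2,[b]);v1=v1[0];v2=v2[0]
    s=np.linalg.lstsq(np.c_[v1,-v2],o2-o1,rcond=None)[0]
    p,q=o1+s[0]*v1,o2+s[1]*v2; return (p+q)/2,np.linalg.norm(p-q)
def save(c,n,box=None,s=1):
    f=c['frame'][:,:,::-1]
    if box: f=f[box[1]:box[3],box[0]:box[2]]
    cv2.imwrite('pics/'+n,cv2.resize(f,None,fx=s,fy=s,interpolation=cv2.INTER_CUBIC))
E
python3 - <<'E'
from h import *
import pickle
for n in ('scene','side','wrist'):
    c=robot.read_camera(n); save(c,n+'0.png',s=1.5); pickle.dump(c,open(n+'0.pkl','wb'))
    print(n,np.round(np.array(c['world_from_camera'])[:3,3]),c['fx'],c['k1'])
    for l in ('plate','ledge','tub','rack','jar','bottle'):
        print(l,[(np.round(b['bbox']).astype(int).tolist(),round(b['p'],2)) for b in robot.search_frame(l,n)])
s=robot.read_state();print(s, robot.grip_depth)
E
```

```text
pics
scene [ 992. -481. 1255.] 487.06629674191134 0.059416973963629466
plate [([235, 164, 48, 40], 0.92), ([357, 164, 68, 61], 0.9), ([213, 97, 32, 33], 0.63)]
ledge [([199, 147, 124, 122], 0.78)]
tub []
rack [([151, 273, 84, 63], 0.97)]
jar [([269, 209, 17, 20], 0.87)]
bottle [([292, 236, 27, 36], 0.78)]
side [ -80. -564.  903.] 489.67112716865364 -0.06571776717510017
plate [([212, 174, 62, 40], 0.95), ([85, 191, 67, 58], 0.8), ([220, 101, 45, 37], 0.64)]
ledge [([182, 143, 166, 117], 0.61)]
tub [([109, 111, 94, 74], 0.73)]
rack [([360, 220, 65, 86], 0.74)]
jar [([360, 216, 64, 90], 0.74), ([287, 162, 19, 26], 0.62)]
bottle [([312, 135, 26, 51], 0.73)]
wrist [575.  84. 385.] 330.9512718321331 -0.03175001701334566
plate [([100, 11, 137, 164], 0.94)]
ledge [([66, 0, 285, 298], 0.98)]
tub []
rack [([210, 316, 160, 67], 0.64), ([68, 1, 282, 300], 0.57)]
jar [([273, 136, 58, 56], 0.69)]
bottle [([368, 125, 106, 73], 0.86)]
{'clock': 1.05, 'joint_pos': array([-2.10100407e-01,  1.58376029e-01,  1.59697995e+00, -3.09108579e-06,
        1.38617159e+00, -2.10110197e-01]), 'qvel': array([-0.00134699,  0.00194825, -0.00031637,  0.00102173, -0.00051668,
       -0.00015345]), 'joint_efforts': array([ 7.31050386e-04, -3.85579026e+01, -3.22371805e+01,  7.01801106e-02,
        3.06574674e-02, -7.04424065e-05]), 'tool_pos': array([ 5.75004980e+02, -2.35217475e-02,  1.88324682e+02]), 'tool_rot': array([-9.51199980e-06,  7.07084499e-01, -2.18806260e-06,  7.07129062e-01]), 'wrist_force': array([-0.38590609,  0.91947519, -0.40607833]), 'moment': array([-0.04808209, -0.01509336, -0.0131991 ]), 'opening': 91.77261674653619} 18.700000000000003
```

View pics/scene0.png

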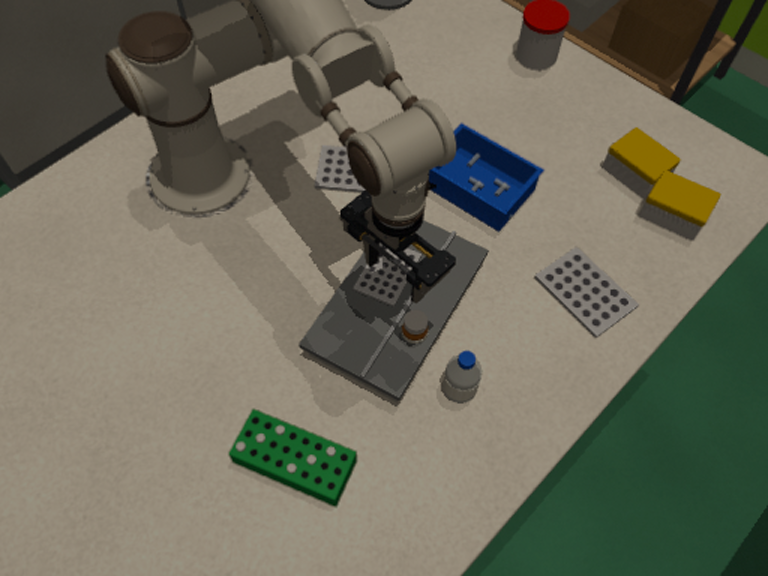

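View pics/wrist0.png

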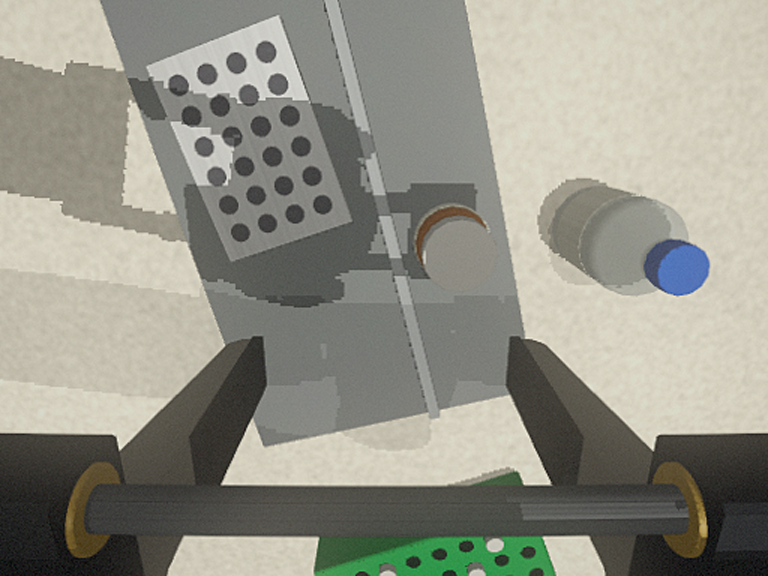

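View pics/side0.png

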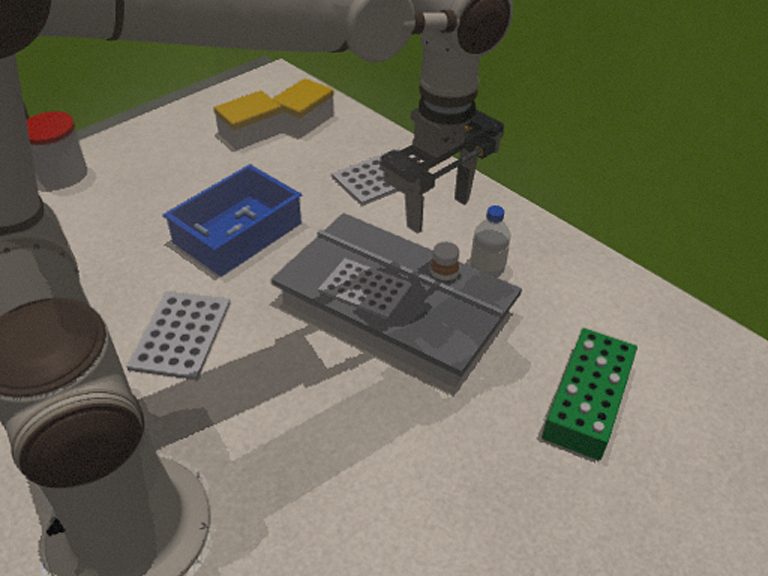

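```bash
python3 - <<'E'
from h import *
import pickle
C={n:pickle.load(open(n+'0.pkl','rb')) for n in('scene','side','wrist')}
w,s,sc=C['wrist'],C['side'],C['scene']
A=lambda l:np.array(l,float)/1.5
pl=onz(w,A([(147,66),(280,15),(352,220),(232,262)]),68); print('plate',pl.round(1), [np.linalg.norm(pl[i]-pl[(i+1)%4]).round(1) for i in range(4)],'ctr',pl.mean(0).round(1))
# side plate corners: 
print('side plate',onz(s,A([(319,287),(347,258),(411,287),(385,316)]),68).round(1))
le=onz(w,A([(263,446),(523,393),(105,0),(466,0)]),60);print('ledge w',le.round(1))
print('ledge side',onz(s,A([(272,282),(345,215),(521,291),(458,374)]),60).round(1))
print('ledge scene',onz(sc,A([(301,346),(398,398),(488,252)]),60).round(1))
print(tri(w,A((263,446)),s,A((458,374))),tri(w,A((523,393)),s,A((521,291))),tri(w,A((352,220)),s,A((411,287))),tri(w,A((232,262)),s,A((385,316))))
print('tub side rim',onz(s,A([(166,214),(252,167),(301,201),(217,250)]),70).round(1))
print('look-alikes',onz(s,A([(170,292),(229,297),(196,377),(130,365)]),8).round())
E
```

```text
plate [[ 4.320e+02  1.208e+02  6.800e+01]
 [ 5.133e+02  1.477e+02  6.800e+01]
 [ 5.528e+02  2.780e+01  6.800e+01]
 [ 4.727e+02 -2.000e-01  6.800e+01]] [np.float64(85.6), np.float64(126.2), np.float64(84.8), np.float64(127.6)] ctr [492.7  74.   68. ]
side plate [[4.342e+02 1.199e+02 6.800e+01]
 [5.137e+02 1.416e+02 6.800e+01]
 [5.438e+02 1.860e+01 6.800e+01]
 [4.683e+02 3.000e-01 6.800e+01]]
ledge w [[ 480.3 -148.5   60. ]
 [ 676.  -102.3   60. ]
 [ 407.7  158.7   60. ]
 [ 621.6  157.3   60. ]]
ledge side [[ 389.9  187.9   60. ]
 [ 593.6  238.3   60. ]
 [ 676.  -105.2   60. ]
 [ 471.6 -152.2   60. ]]
ledge scene [[ 488.6 -148.7   60. ]
 [ 684.5 -100.1   60. ]
 [ 602.1  246.    60. ]]
(array([ 477.16011032, -150.67933701,   54.63426539]), np.float64(4.445065472087852)) (array([ 677.2386138 , -103.95284956,   57.81906573]), np.float64(1.1858565311350846)) (array([551.91538059,  25.97673327,  57.27693006]), np.float64(0.30313743737757154)) (array([4.70798148e+02, 4.51282842e-01, 6.59156015e+01]), np.float64(3.438093248306826))
tub side rim [[351.1 449.2  70. ]
 [550.5 462.1  70. ]
 [553.1 314.1  70. ]
 [363.2 305.2  70. ]]
look-alikes [[275. 334.   8.]
 [342. 255.   8.]
 [204. 145.   8.]
 [141. 236.   8.]]
```

The scene, side and wrist views agree on the layout:
- The blue tub is off the ledge's +y end (scene px about 485,175) and the rack is off the −y end, so I push towards +y.
- The plate on the ledge measures 86 x 127 mm, which is the right size. It is about 0.09 rad askew to the ledge, which is turned about 0.234 rad.

I'll put both fingers behind the plate's −y face, with the jaw line along the ledge's x.

Call:
apply_moves([
  {"delta_pos":[0,0,0],"angular":[-0.975,0,0]},
  {"delta_pos":[0,0,0],"angular":[-0.975,0,0]},
  {"delta_pos":[0,0,0],"angular":[-0.975,0,0]},
  {"delta_pos":[0,-0.1,-0.62],"angular":[0,0,0]},
  {"delta_pos":[0,-0.1,-0.62],"angular":[0,0,0]},
], fingers=-0.13)

```text
clock: 1.55
tool_pos: [516.4, -24.2, 188.0]
tool_rot: [-0.083, 0.702, 0.083, 0.702]
wrist_force: [-0.2, -0.7, 0.7]
opening: 54.1
```

Call:
apply_moves([
  {"delta_pos":[0.8,0,0],"angular":[0,0,0]},
  {"delta_pos":[0.7,0,0],"angular":[0,0,0]},
  {"delta_pos":[0,0,0],"angular":[0,0,0]},
  {"delta_pos":[0,0,0],"angular":[0,0,0]},
])

```text
clock: 1.95
tool_pos: [517.0, -24.1, 113.7]
tool_rot: [-0.082, 0.702, 0.083, 0.702]
wrist_force: [0.3, 0.3, 1.1]
opening: 39.8
```

```bash
python3 - <<'E'
from h import *
import pickle
c=robot.read_camera('wrist'); save(c,'w1.png',s=1.5); pickle.dump(c,open('w1.pkl','wb'))
s=robot.read_state(); print(s['clock'],s['tool_pos'],s['tool_rot'],s['opening'],s['wrist_force'])
E
```

```text
2.0 [518.15215151 -24.37333286 114.99849278] [-0.08289042  0.70154049  0.08229779  0.7029916 ] 39.98891988518048 [-0.0862452  -0.85040768  1.08801624]
```

View pics/w1.png

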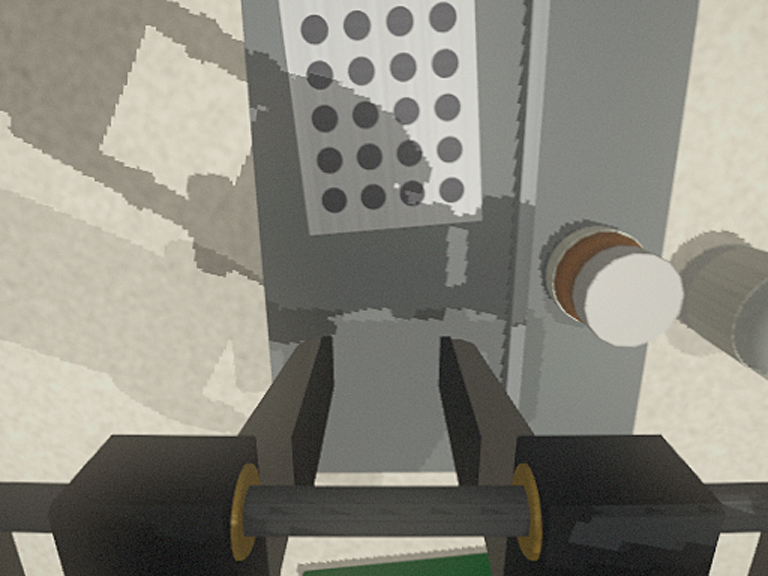

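The wrist view shows the plate's back corners at px (309,235) and (482,221). The track is clear, and the ledge end lies level at row 471, so the tool is square with it.

```bash
python3 - <<'E'
from h import *
import pickle
w0=pickle.load(open('wrist0.pkl','rb'));c=pickle.load(open('w1.pkl','rb'));A=lambda l:np.array(l,float)/1.5
def ue(P,t=.234): P=np.atleast_2d(P);return np.c_[P[:,0]*np.cos(t)+P[:,1]*np.sin(t),-P[:,0]*np.sin(t)+P[:,1]*np.cos(t)].round(1)
for a,b in(((232,262),(309,235)),((352,220),(482,221))): print(tri(w0,A(a),c,A(b)))
b=onz(c,A([(309,235),(482,221)]),68);print(b.round(1),'e,u',ue(b))
l=onz(c,A([(243,0),(270,370),(697,0),(632,430),(330,472),(442,470)]),60);print(l.round(1),ue(l))
for i,j in((0,1),(2,3)):
  d=l[i]-l[j];print('yaw',np.arctan2(-d[0],d[1]))
d=l[5]-l[4];print('yaw',np.arctan2(d[1],d[0]))
print('tcp',ue(robot.read_state()['tool_pos']))
E
```

```text
(array([471.2340541 ,  -1.31951065,  63.52955842]), np.float64(0.1755526084999073))
(array([552.93314537,  27.35276686,  69.02362724]), np.float64(1.2377476557455682))
[[ 4.717e+02 -2.000e-01  6.800e+01]
 [ 5.533e+02  2.660e+01  6.800e+01]] e,u [[ 458.8 -109.5]
 [ 544.4 -102.4]]
[[ 420.8   97.9   60. ]
 [ 464.   -82.8   60. ]
 [ 622.2  147.2   60. ]
 [ 677.   -72.3   60. ]
 [ 510.2 -141.8   60. ]
 [ 575.4 -124.7   60. ]] [[ 432.    -2.4]
 [ 432.1 -188.1]
 [ 639.4   -1.1]
 [ 641.8 -227.3]
 [ 463.5 -256.2]
 [ 530.8 -254.7]]
yaw 0.2346282208966978
yaw 0.2446184314458416
yaw 0.257251594731917
tcp [[ 498.4 -143.9]]
```

Call:
apply_moves([
  {"delta_pos":[0.5,0,0],"angular":[0,0,0]},
  {"delta_pos":[0.3,0,0],"angular":[0,0,0]},
  {"delta_pos":[0.2,0,0],"angular":[0,0,0]},
  {"delta_pos":[0,0,0],"angular":[0,0,0]},
  {"delta_pos":[0,0,0],"angular":[0,0,0]},
])

```text
clock: 2.5
tool_pos: [518.1, -24.4, 64.7]
tool_rot: [-0.083, 0.702, 0.082, 0.703]
wrist_force: [0.4, 0.5, 0.4]
opening: 40.1
```

Call:
apply_moves([
  {"delta_pos":[0,0.1,0],"angular":[0,0,0]},
  {"delta_pos":[0,0.1,0],"angular":[0,0,0]},
  {"delta_pos":[0,0.1,0],"angular":[0,0,0]},
  {"delta_pos":[0,0.1,0],"angular":[0,0,0]},
  {"delta_pos":[0,0.1,0],"angular":[0,0,0]},
])

```text
clock: 3.0
tool_pos: [511.1, 0.8, 63.4]
tool_rot: [-0.083, 0.702, 0.083, 0.702]
wrist_force: [-0.4, -0.3, 0.3]
opening: 40.2
```

Call:
apply_moves([
  {"delta_pos":[0,0.1,0],"angular":[0,0,0]},
  {"delta_pos":[0,0.1,0],"angular":[0,0,0]},
  {"delta_pos":[0,0.1,0],"angular":[0,0,0]},
  {"delta_pos":[0,0.1,0],"angular":[0,0,0]},
  {"delta_pos":[0,0.1,0],"angular":[0,0,0]},
])

```text
clock: 3.5
tool_pos: [505.3, 24.9, 63.3]
tool_rot: [-0.083, 0.702, 0.083, 0.702]
wrist_force: [0.0, -1.4, -0.1]
opening: 40.1
```

Call:
apply_moves([
  {"delta_pos":[0,0.1,0],"angular":[0,0,0]},
  {"delta_pos":[0,0.1,0],"angular":[0,0,0]},
  {"delta_pos":[0,0.1,0],"angular":[0,0,0]},
  {"delta_pos":[0,0.1,0],"angular":[0,0,0]},
  {"delta_pos":[0,0.1,0],"angular":[0,0,0]},
])

```text
clock: 4.0
tool_pos: [499.5, 49.3, 63.3]
tool_rot: [-0.083, 0.702, 0.083, 0.702]
wrist_force: [1.5, 0.0, -0.1]
opening: 40.5
```

Call:
apply_moves([
  {"delta_pos":[0,0.1,0],"angular":[0,0,0]},
  {"delta_pos":[0,0.1,0],"angular":[0,0,0]},
  {"delta_pos":[0,0.1,0],"angular":[0,0,0]},
  {"delta_pos":[0,0.1,0],"angular":[0,0,0]},
  {"delta_pos":[0,0.1,0],"angular":[0,0,0]},
])

```text
clock: 4.5
tool_pos: [493.7, 73.6, 63.3]
tool_rot: [-0.083, 0.702, 0.083, 0.702]
wrist_force: [0.1, -0.4, -0.4]
opening: 39.8
```

Call:
apply_moves([
  {"delta_pos":[0,0.1,0],"angular":[0,0,0]},
  {"delta_pos":[0,0.1,0],"angular":[0,0,0]},
  {"delta_pos":[0,0.1,0],"angular":[0,0,0]},
  {"delta_pos":[0,0,0],"angular":[0,0,0]},
])

```text
clock: 4.9
tool_pos: [490.1, 88.3, 63.3]
tool_rot: [-0.083, 0.702, 0.083, 0.702]
wrist_force: [-0.6, -0.7, -0.2]
opening: 40.0
```

```bash
python3 - <<'E'
from h import *
import pickle
for n in('wrist','side'):
  c=robot.read_camera(n); pickle.dump(c,open(n+'2.pkl','wb'))
  if n=='wrist': save(c,'w2.png',s=1.5)
  else: save(c,'s2.png',(150,110,360,270),3.5)
s=robot.read_state(); print(s['clock'],s['tool_pos'],s['wrist_force'])
E
```

```text
5.0 [490.34896014  87.80808361  63.33680016] [0.3108808  0.93040347 0.1104624 ]
```

View pics/w2.png

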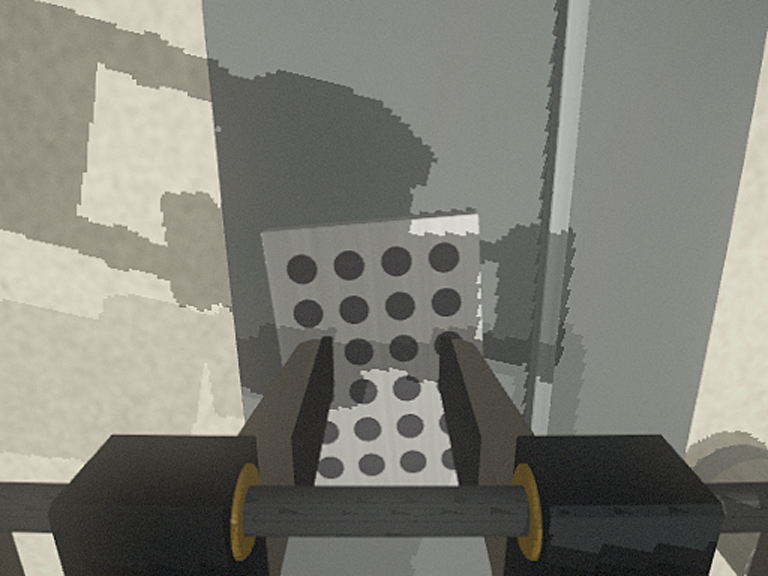

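View pics/s2.png

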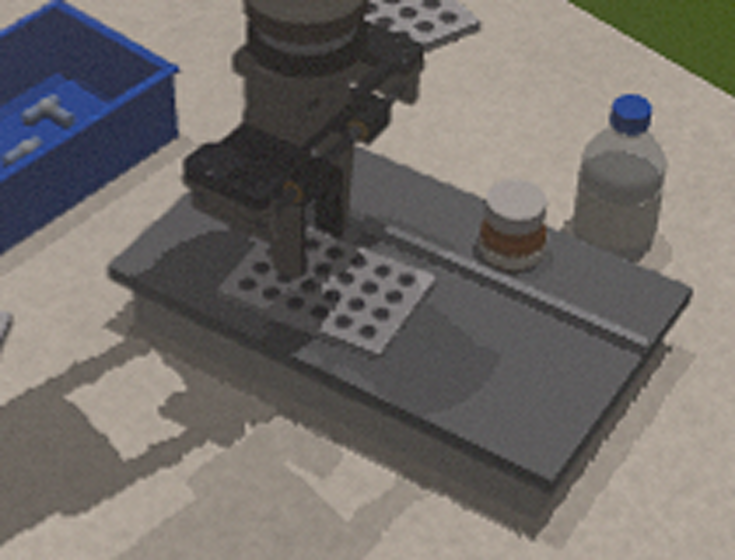

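The fingers have ridden over the plate instead of pushing it: in the side crop the finger tip at (290,278) stands over the wells, and the wrist view shows the plate's front corners at (262,232) and (478,213). I'll check the real tip height and whether the plate moved.

```bash
cat >> h.py <<'E'
t0=.236
def ue(P,t=t0): P=np.atleast_2d(P);return np.c_[P[:,0]*np.cos(t)+P[:,1]*np.sin(t),-P[:,0]*np.sin(t)+P[:,1]*np.cos(t),P[:,2]].round(1)
E
python3 - <<'E'
from h import *
import pickle
w=pickle.load(open('wrist2.pkl','rb'));s=pickle.load(open('side2.pkl','rb'));A=lambda l:np.array(l,float)/1.5
w0=pickle.load(open('wrist0.pkl','rb'))
S=lambda l:np.array(l,float)/3.5+[150,110]
for z in(58,68):
  print(z,'front now',ue(onz(w,A([(262,232),(478,213)]),z)).tolist(),'before',ue(onz(w0,A([(147,66),(280,15)]),z)).tolist())
print('back side',ue(onz(s,S([(378,353),(436,272)]),68)).tolist())
print('tri front',[tri(w0,A(a),w,A(b)) for a,b in(((147,66),(262,232)),((280,15),(478,213)))])
print('tcp',ue(robot.read_state()['tool_pos']))
o,v=ray(s,S([(290,278)]));
for z in(60,65,70,75,80): print(z,ue(onz(s,S([(278,278),(303,275)]),z)).tolist())
# finger tip in wrist image: expected pixel of tip inner edge top for given z
R=robot.read_state()['tool_pos']
e=np.array([np.cos(t0),np.sin(t0),0]);u=np.array([-np.sin(t0),np.cos(t0),0])
for dz in(0,5,10,20):print(dz,(proj(w,[R-20*e+10*u+[0,0,dz],R+20*e+10*u+[0,0,dz]])*1.5).round().tolist())
E
```

```text
58 front now [[445.8, 14.9, 58.0], [534.6, 22.7, 58.0]] before [[444.2, 18.6, 58.0], [532.1, 26.0, 58.0]]
68 front now [[448.3, 16.9, 68.0], [532.8, 24.3, 68.0]] before [[448.3, 16.4, 68.0], [533.6, 23.6, 68.0]]
back side [[456.6, -112.1, 68.0], [544.7, -103.6, 68.0]]
tri front [(array([431.66368258, 120.93893643,  67.01141671]), np.float64(0.15031596522928126)), (array([512.82751664, 148.02763407,  65.91825126]), np.float64(0.11754299778644252))]
tcp [[497.3 -29.3  63.3]]
60 [[484.8, -10.1, 60.0], [497.1, -23.0, 60.0]]
65 [[480.7, -13.2, 65.0], [492.9, -26.0, 65.0]]
70 [[476.6, -16.2, 70.0], [488.7, -29.0, 70.0]]
75 [[472.5, -19.3, 75.0], [484.5, -32.0, 75.0]]
80 [[468.3, -22.4, 80.0], [480.3, -35.0, 80.0]]
0 [[339.0, 314.0], [434.0, 314.0]]
5 [[338.0, 318.0], [435.0, 318.0]]
10 [[337.0, 323.0], [436.0, 323.0]]
20 [[335.0, 332.0], [439.0, 332.0]]
```

The plate has not moved, and its top is confirmed at 67 mm. The tips of the opened fingers stand about 20 mm above the TCP, because they swing up as they open. I'll lift, back off, shut the fingers so the tips are at the TCP, and push again.

Call:
apply_moves([
  {"delta_pos":[-0.6,0,0],"angular":[0,0,0]},
  {"delta_pos":[0,-0.8,0],"angular":[0,0,0]},
  {"delta_pos":[0,-0.8,0],"angular":[0,0,0]},
  {"delta_pos":[0,-0.8,0],"angular":[0,0,0]},
  {"delta_pos":[0,0,0],"angular":[0,0,0]},
])

```text
clock: 5.5
tool_pos: [519.5, -33.3, 93.9]
tool_rot: [-0.082, 0.702, 0.08, 0.703]
wrist_force: [-0.3, 0.6, -0.5]
opening: 39.8
```

Call:
apply_moves([
  {"delta_pos":[0,0,0],"angular":[0,0,0]},
  {"delta_pos":[0,0,0],"angular":[0,0,0]},
  {"delta_pos":[0,0,0],"angular":[0,0,0]},
  {"delta_pos":[0,0,0],"angular":[0,0,0]},
  {"delta_pos":[0,0,0],"angular":[0,0,0]},
], fingers=-1, squeeze=10)

```text
clock: 6.0
tool_pos: [518.0, -28.3, 93.3]
tool_rot: [-0.083, 0.702, 0.083, 0.702]
wrist_force: [-0.1, 0.6, -0.1]
opening: 2.0
```

Call:
apply_moves([
  {"delta_pos":[0.3,0,0],"angular":[0,0,0]},
  {"delta_pos":[0.2,0,0],"angular":[0,0,0]},
  {"delta_pos":[0.1,0,0],"angular":[0,0,0]},
  {"delta_pos":[0,0,0],"angular":[0,0,0]},
])

```text
clock: 6.4
tool_pos: [517.3, -28.6, 62.3]
tool_rot: [-0.082, 0.703, 0.083, 0.702]
wrist_force: [0.0, 0.8, -0.3]
opening: 0.6
```

Call:
apply_moves([
  {"delta_pos":[0,0.1,0],"angular":[0,0,0]},
  {"delta_pos":[0,0.1,0],"angular":[0,0,0]},
  {"delta_pos":[0,0.1,0],"angular":[0,0,0]},
  {"delta_pos":[0,0.1,0],"angular":[0,0,0]},
  {"delta_pos":[0,0.1,0],"angular":[0,0,0]},
])

```text
clock: 6.9
tool_pos: [512.3, -4.1, 63.5]
tool_rot: [-0.083, 0.702, 0.083, 0.702]
wrist_force: [-0.0, 0.3, -0.0]
opening: 0.5
```

Call:
apply_moves([
  {"delta_pos":[0,0.1,0],"angular":[0,0,0]},
  {"delta_pos":[0,0.1,0],"angular":[0,0,0]},
  {"delta_pos":[0,0.1,0],"angular":[0,0,0]},
  {"delta_pos":[0,0.1,0],"angular":[0,0,0]},
  {"delta_pos":[0,0.1,0],"angular":[0,0,0]},
])

```text
clock: 7.4
tool_pos: [506.5, 20.1, 63.3]
tool_rot: [-0.083, 0.702, 0.083, 0.702]
wrist_force: [0.3, 0.4, -0.5]
opening: 0.1
```

```bash
python3 - <<'E'
from h import *
import pickle
for n in('wrist','side'):
  c=robot.read_camera(n); pickle.dump(c,open(n+'3.pkl','wb'))
  if n=='wrist': save(c,'w3.png',s=1.5)
s=robot.read_state(); print(s['clock'],s['opening'],ue(s['tool_pos']),s['wrist_force'])
E
```

```text
7.5 0.39598702527959384 [[497.  -98.7  63.2]] [ 0.28990475 -0.57320117  1.20509807]
```

View pics/w3.png

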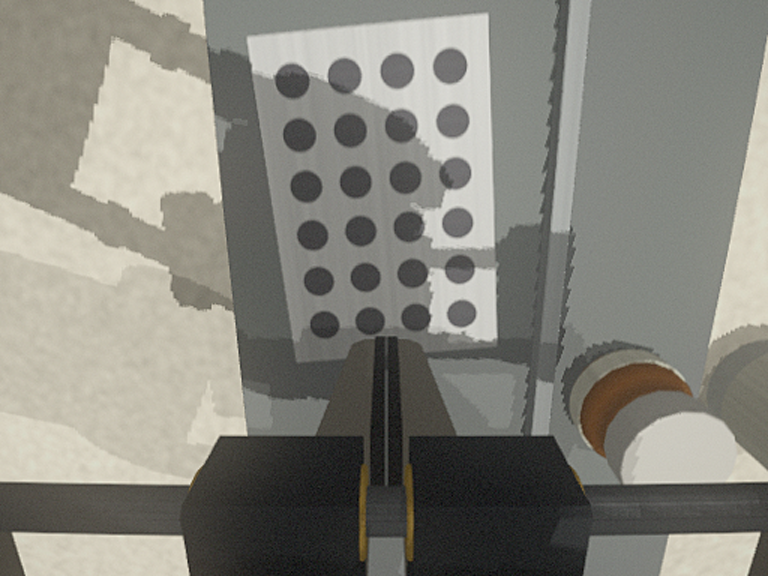

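```bash
python3 - <<'E'
from h import *
import pickle
w=pickle.load(open('wrist3.pkl','rb'));s=pickle.load(open('side3.pkl','rb'));A=lambda l:np.array(l,float)/1.5
p=onz(w,A([(247,38),(488,13),(498,346),(297,362)]),68)
print(ue(p).tolist())
for i,j in((3,0),(2,1)):
  d=p[j]-p[i];print(np.arctan2(-d[0],d[1]))
R=robot.read_state()['tool_pos']
u=np.array([-np.sin(t0),np.cos(t0),0])
for z in(63,70,80,90):print(z,(proj(w,[np.r_[R[:2],z]+10*u])*1.5).round().tolist())
save(s,'s3.png',(200,130,320,230),6)
E
```

```text
[[447.8, 16.7, 68.0], [532.8, 24.5, 68.0], [544.2, -102.3, 68.0], [459.0, -109.6, 68.0]]
0.3238831302056999
0.3261508651484846
63 [[386.0, 312.0]]
70 [[386.0, 318.0]]
80 [[386.0, 327.0]]
90 [[386.0, 338.0]]
```

View pics/s3.png

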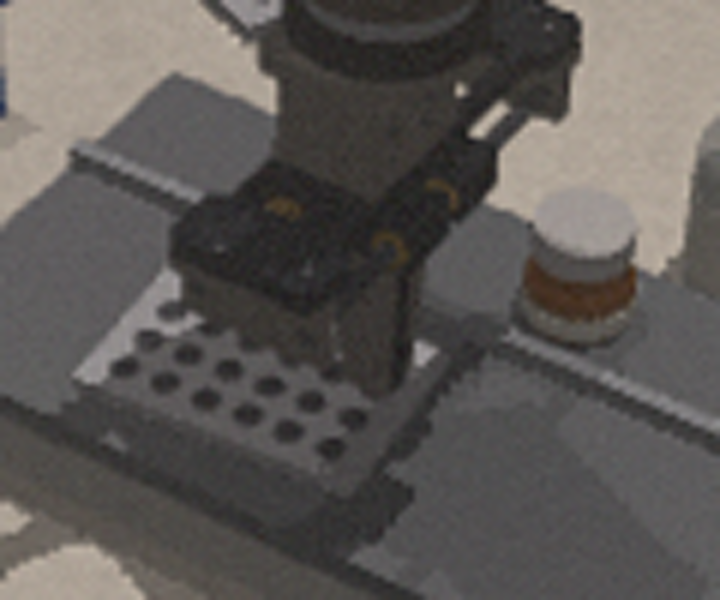

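```bash
python3 - <<'E'
from h import *
import pickle
w=pickle.load(open('wrist3.pkl','rb'));s=pickle.load(open('side3.pkl','rb'))
R=robot.read_state()['tool_pos'];print(R,robot.grip_depth,[a for a in dir(robot) if a[0]!='_'])
u=np.array([-np.sin(t0),np.cos(t0),0]);e=np.array([np.cos(t0),np.sin(t0),0])
for z in(63,70,80,90,100):print(z,((proj(s,[np.r_[R[:2],z]+a*u for a in(-10,0,10)])-[200,130])*6).round().tolist(), 'wrist',(proj(w,[np.r_[R[:2],z]+a*u for a in(-10,0,10)])*1.5).round()[:,1])
E
```

```text
[506.3213498   20.25086651  63.22562272] 18.700000000000003 ['MotionError', 'close_job', 'grip_depth', 'read_camera', 'read_state', 'search_frame']
63 [[396.0, 429.0], [375.0, 419.0], [354.0, 409.0]] wrist [355. 334. 312.]
70 [[396.0, 417.0], [375.0, 407.0], [354.0, 397.0]] wrist [362. 340. 318.]
80 [[397.0, 399.0], [375.0, 389.0], [354.0, 379.0]] wrist [373. 351. 327.]
90 [[397.0, 381.0], [376.0, 371.0], [355.0, 361.0]] wrist [386. 362. 338.]
100 [[398.0, 363.0], [376.0, 353.0], [355.0, 343.0]] wrist [399. 375. 349.]
```

Side and wrist views agree that the shut tips hover at z≈80, about 17 mm above the reported TCP (63). That offset is close to grip_depth. I'll back off behind the plate and feel for the ledge with a guarded descent.

Call:
apply_moves([
  {"delta_pos":[-0.2,0,0],"angular":[0,0,0]},
  {"delta_pos":[0,-0.4,0],"angular":[0,0,0]},
  {"delta_pos":[0,-0.5,0],"angular":[0,0,0]},
  {"delta_pos":[0.3,0,0],"angular":[0,0,0]},
  {"delta_pos":[0,0,0],"angular":[0,0,0]},
])

```text
clock: 8.0
tool_pos: [516.1, -24.6, 57.5]
tool_rot: [-0.082, 0.703, 0.082, 0.702]
wrist_force: [-0.2, 1.1, 0.1]
opening: 0.4
```

Call:
apply_moves([
  {"delta_pos":[0.08,0,0],"angular":[0,0,0]},
  {"delta_pos":[0,0,0],"angular":[0,0,0]},
])

```text
clock: 8.2
tool_pos: [516.9, -23.8, 54.4]
tool_rot: [-0.083, 0.702, 0.083, 0.702]
wrist_force: [-0.3, -0.4, -0.4]
opening: 0.1
```

Call:
apply_moves([
  {"delta_pos":[0.04,0,0],"angular":[0,0,0]},
  {"delta_pos":[0,0,0],"angular":[0,0,0]},
])

```text
clock: 8.4
tool_pos: [517.0, -23.9, 52.4]
tool_rot: [-0.083, 0.702, 0.083, 0.702]
wrist_force: [-0.2, 0.0, -0.4]
opening: 1.1
```

TCP is 8 mm "below" the ledge top with no contact, so the offset is real. I'll keep descending in small steps.

Call:
apply_moves([
  {"delta_pos":[0.05,0,0],"angular":[0,0,0]},
  {"delta_pos":[0,0,0],"angular":[0,0,0]},
])

```text
clock: 8.6
tool_pos: [516.8, -23.9, 49.6]
tool_rot: [-0.083, 0.702, 0.083, 0.702]
wrist_force: [1.1, -0.9, 0.9]
opening: 0.4
```

Call:
apply_moves([
  {"delta_pos":[0.03,0,0],"angular":[0,0,0]},
  {"delta_pos":[0,0,0],"angular":[0,0,0]},
])

```text
clock: 8.8
tool_pos: [516.8, -24.1, 48.1]
tool_rot: [-0.082, 0.702, 0.083, 0.702]
wrist_force: [1.1, 0.1, 0.3]
opening: 0.6
```

```bash
python3 - <<'E'
from h import *
c=robot.read_camera('side'); save(c,'s4.png',(200,130,320,230),6)
s=robot.read_state(); R=s['tool_pos'];print(s['clock'],R,s['wrist_force'])
u=np.array([-np.sin(t0),np.cos(t0),0])
for z in(44,50,60,63,66,70):print(z,((proj(c,[np.r_[R[:2],z]+a*u for a in(-10,0,10)])-[200,130])*6).round().tolist())
E
```

```text
8.85 [516.90293645 -24.10221041  48.18376427] [0.31029345 0.28761814 0.83094729]
44 [[491.0, 508.0], [469.0, 498.0], [448.0, 487.0]]
50 [[492.0, 497.0], [470.0, 487.0], [449.0, 477.0]]
60 [[493.0, 480.0], [471.0, 470.0], [450.0, 460.0]]
63 [[493.0, 475.0], [472.0, 465.0], [450.0, 455.0]]
66 [[494.0, 470.0], [472.0, 460.0], [450.0, 449.0]]
70 [[494.0, 463.0], [472.0, 453.0], [451.0, 442.0]]
```

View pics/s4.png

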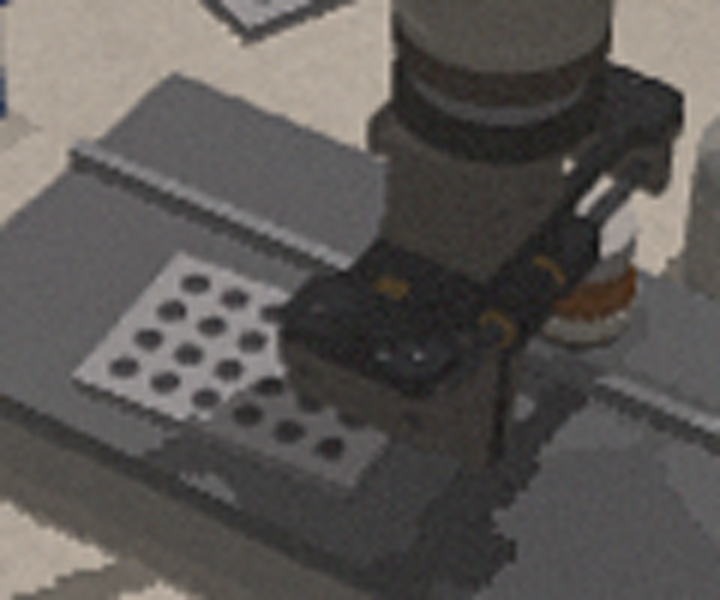

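The tip now shows at about (470,462), which puts it at z≈65. I'll take a few more small steps.

Call:
apply_moves([
  {"delta_pos":[0.02,0,0],"angular":[0,0,0]},
  {"delta_pos":[0,0,0],"angular":[0,0,0]},
])

```text
clock: 9.05
tool_pos: [516.9, -24.1, 47.2]
tool_rot: [-0.082, 0.702, 0.083, 0.702]
wrist_force: [-0.3, -0.1, -0.3]
opening: 0.3
```

Call:
apply_moves([
  {"delta_pos":[0.02,0,0],"angular":[0,0,0]},
  {"delta_pos":[0,0,0],"angular":[0,0,0]},
])

```text
clock: 9.25
tool_pos: [516.9, -24.1, 46.1]
tool_rot: [-0.082, 0.702, 0.083, 0.702]
wrist_force: [-0.2, -1.2, 0.1]
opening: 0.5
```

Call:
apply_moves([
  {"delta_pos":[0.02,0,0],"angular":[0,0,0]},
  {"delta_pos":[0,0,0],"angular":[0,0,0]},
])

```text
clock: 9.45
tool_pos: [516.9, -24.1, 45.2]
tool_rot: [-0.082, 0.702, 0.083, 0.702]
wrist_force: [-0.5, -0.6, 1.7]
opening: 0.7
```

Call:
apply_moves([
  {"delta_pos":[0.02,0,0],"angular":[0,0,0]},
  {"delta_pos":[0,0,0],"angular":[0,0,0]},
])

```text
clock: 9.65
tool_pos: [516.9, -24.1, 44.2]
tool_rot: [-0.083, 0.702, 0.083, 0.702]
wrist_force: [-0.3, 0.3, 0.3]
opening: 0.4
```

Call:
apply_moves([
  {"delta_pos":[0.02,0,0],"angular":[0,0,0]},
  {"delta_pos":[0,0,0],"angular":[0,0,0]},
])

```text
clock: 9.85
tool_pos: [516.9, -24.1, 43.2]
tool_rot: [-0.082, 0.702, 0.083, 0.702]
wrist_force: [0.5, -0.7, -0.4]
opening: 0.4
```

No contact at TCP z 43.2, where an 18.7 mm offset puts the tip at about 62 mm: just clear of the ledge and below the plate's top. Pushing now.

Call:
apply_moves([
  {"delta_pos":[0,0.1,0],"angular":[0,0,0]},
  {"delta_pos":[0,0.1,0],"angular":[0,0,0]},
  {"delta_pos":[0,0.1,0],"angular":[0,0,0]},
  {"delta_pos":[0,0.1,0],"angular":[0,0,0]},
  {"delta_pos":[0,0.1,0],"angular":[0,0,0]},
])

```text
clock: 10.35
tool_pos: [511.0, 0.8, 43.3]
tool_rot: [-0.083, 0.702, 0.083, 0.702]
wrist_force: [-0.1, 0.2, 0.6]
opening: 0.6
```

Call:
apply_moves([
  {"delta_pos":[0,0.1,0],"angular":[0,0,0]},
  {"delta_pos":[0,0.1,0],"angular":[0,0,0]},
  {"delta_pos":[0,0.1,0],"angular":[0,0,0]},
  {"delta_pos":[0,0.1,0],"angular":[0,0,0]},
  {"delta_pos":[0,0.1,0],"angular":[0,0,0]},
])

```text
clock: 10.85
tool_pos: [505.3, 24.9, 43.3]
tool_rot: [-0.083, 0.702, 0.083, 0.702]
wrist_force: [-0.7, -0.3, -0.4]
opening: 0.5
```

```bash
cat > pl.py <<'E'
# find the wells of the plate in the wrist image: back-project to z=68 and give yaw/centre of the visible grid
from h import *
import sys
def look(tag):
    c=robot.read_camera('wrist'); save(c,tag+'.png',s=1.5); s=robot.read_state()
    print(s['clock'],'tcp',ue(s['tool_pos']).tolist(),s['wrist_force'].round(1))
    print([(np.round(b['bbox']).tolist(),round(b['p'],2)) for b in robot.search_frame('plate','wrist')])
    import pickle; pickle.dump(c,open(tag+'.pkl','wb'))
look(sys.argv[1])
E
python3 pl.py w5
```

```text
10.9 tcp [[497.0, -93.3, 43.2]] [0.  1.6 0.1]
[([157.0, 13.0, 182.0, 252.0], 0.62)]
```

View pics/w5.png

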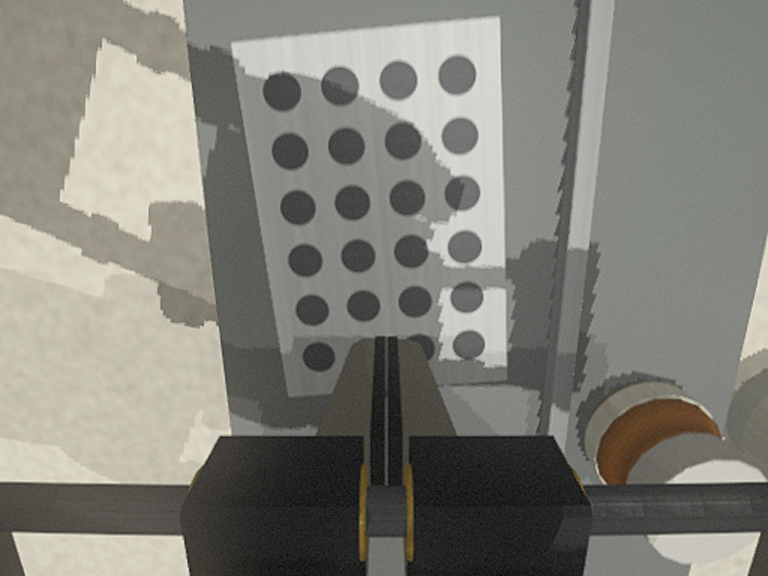

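```bash
python3 - <<'E'
from h import *
import pickle
A=lambda l:np.array(l,float)/1.5
w=pickle.load(open('w5.pkl','rb'));s=pickle.load(open('side3.pkl','rb'))
p=onz(w,A([(232,43),(499,16),(508,380),(288,398)]),68);print(ue(p).tolist())
R=np.array([506.32,20.25,63.2]);u=np.array([-np.sin(t0),np.cos(t0),0]);e=np.array([np.cos(t0),np.sin(t0),0])
for z in(75,80,85,90,95):print(z,((proj(s,[np.r_[R[:2],z]+a*u+b*e for b in(-18,18) for a in(-10,10)])-[200,130])*6).round().tolist())
E
```

```text
[[448.1, 17.0, 68.0], [532.6, 24.6, 68.0], [544.2, -102.5, 68.0], [458.6, -110.3, 68.0]]
75 [[372.0, 435.0], [329.0, 415.0], [420.0, 381.0], [378.0, 362.0]]
80 [[372.0, 426.0], [330.0, 406.0], [421.0, 372.0], [378.0, 353.0]]
85 [[372.0, 417.0], [330.0, 397.0], [421.0, 364.0], [379.0, 344.0]]
90 [[373.0, 408.0], [330.0, 388.0], [421.0, 355.0], [379.0, 335.0]]
95 [[373.0, 399.0], [330.0, 379.0], [422.0, 345.0], [379.0, 326.0]]
```

Call:
apply_moves([
  {"delta_pos":[-0.2,0,0],"angular":[0,0,0]},
  {"delta_pos":[0,-0.5,0],"angular":[0,0,0]},
  {"delta_pos":[0,-0.5,0],"angular":[0,0,0]},
  {"delta_pos":[0.2,0,0],"angular":[0,0,0]},
  {"delta_pos":[0,0,0],"angular":[0,0,0]},
])

```text
clock: 11.45
tool_pos: [516.0, -24.0, 42.4]
tool_rot: [-0.082, 0.703, 0.082, 0.702]
wrist_force: [-0.5, 0.6, 0.7]
opening: 0.3
```

Call:
apply_moves([
  {"delta_pos":[0.04,0,0],"angular":[0,0,0]},
  {"delta_pos":[0.02,0,0],"angular":[0,0,0]},
  {"delta_pos":[0,0,0],"angular":[0,0,0]},
])

```text
clock: 11.75
tool_pos: [516.7, -23.4, 40.2]
tool_rot: [-0.083, 0.702, 0.083, 0.702]
wrist_force: [-0.4, -0.3, 0.3]
opening: 0.9
```

Call:
apply_moves([
  {"delta_pos":[0.02,0,0],"angular":[0,0,0]},
  {"delta_pos":[0.02,0,0],"angular":[0,0,0]},
  {"delta_pos":[0,0,0],"angular":[0,0,0]},
])

```text
clock: 12.05
tool_pos: [516.9, -24.0, 38.2]
tool_rot: [-0.083, 0.702, 0.083, 0.702]
wrist_force: [0.6, -0.5, -0.2]
opening: 0.5
```

The plate is still unmoved, and both views now fit a tip about 25 mm above the reported TCP. I'll carry on feeling down.

Call:
apply_moves([
  {"delta_pos":[0.02,0,0],"angular":[0,0,0]},
  {"delta_pos":[0.02,0,0],"angular":[0,0,0]},
  {"delta_pos":[0,0,0],"angular":[0,0,0]},
])

```text
clock: 12.35
tool_pos: [516.8, -24.1, 36.1]
tool_rot: [-0.082, 0.702, 0.083, 0.702]
wrist_force: [0.2, 0.4, 0.7]
opening: 0.4
```

Call:
apply_moves([
  {"delta_pos":[0.02,0,0],"angular":[0,0,0]},
  {"delta_pos":[0,0,0],"angular":[0,0,0]},
])

```text
clock: 12.55
tool_pos: [516.9, -24.1, 35.1]
tool_rot: [-0.082, 0.702, 0.083, 0.702]
wrist_force: [0.1, 0.6, -0.2]
opening: 0.3
```

Call:
apply_moves([
  {"delta_pos":[0.02,0,0],"angular":[0,0,0]},
  {"delta_pos":[0,0,0],"angular":[0,0,0]},
])

```text
clock: 12.75
tool_pos: [516.9, -24.1, 34.2]
tool_rot: [-0.083, 0.702, 0.083, 0.702]
wrist_force: [0.3, 0.3, -0.5]
opening: 0.4
```

Call:
apply_moves([
  {"delta_pos":[0.02,0,0],"angular":[0,0,0]},
  {"delta_pos":[0,0,0],"angular":[0,0,0]},
])

```text
clock: 12.95
tool_pos: [517.0, -24.1, 34.1]
tool_rot: [-0.083, 0.702, 0.083, 0.702]
wrist_force: [-3.6, 1.0, 6.2]
opening: 0.5
```

Call:
apply_moves([
  {"delta_pos":[0.02,0,0],"angular":[0,0,0]},
  {"delta_pos":[0,0,0],"angular":[0,0,0]},
])

```text
clock: 13.15
tool_pos: [517.0, -24.1, 34.0]
tool_rot: [-0.083, 0.703, 0.083, 0.702]
wrist_force: [-6.5, 1.7, 13.1]
opening: 0.3
```

The tip touches the ledge at TCP z 34.1, so the offset is 26 mm. I'll raise it about 2.5 mm clear and push slowly.

Call:
apply_moves([
  {"delta_pos":[-0.09,0,0],"angular":[0,0,0]},
  {"delta_pos":[0,0,0],"angular":[0,0,0]},
])

```text
clock: 13.35
tool_pos: [517.6, -24.3, 37.4]
tool_rot: [-0.083, 0.702, 0.082, 0.703]
wrist_force: [-0.1, 0.9, 0.2]
opening: 0.2
```

Call:
apply_moves([
  {"delta_pos":[0,0.1,0],"angular":[0,0,0]},
  {"delta_pos":[0,0.1,0],"angular":[0,0,0]},
  {"delta_pos":[0,0.1,0],"angular":[0,0,0]},
  {"delta_pos":[0,0.1,0],"angular":[0,0,0]},
  {"delta_pos":[0,0.1,0],"angular":[0,0,0]},
])

```text
clock: 13.85
tool_pos: [511.0, 0.8, 36.7]
tool_rot: [-0.083, 0.702, 0.083, 0.702]
wrist_force: [0.0, -0.0, 0.4]
opening: 0.6
```

Call:
apply_moves([
  {"delta_pos":[0,0.08,0],"angular":[0,0,0]},
  {"delta_pos":[0,0.08,0],"angular":[0,0,0]},
  {"delta_pos":[0,0.08,0],"angular":[0,0,0]},
  {"delta_pos":[0,0.08,0],"angular":[0,0,0]},
  {"delta_pos":[0,0.08,0],"angular":[0,0,0]},
])

```text
clock: 14.35
tool_pos: [506.5, 19.9, 36.8]
tool_rot: [-0.083, 0.702, 0.083, 0.702]
wrist_force: [-0.1, -0.8, -0.2]
opening: 0.3
```

Call:
apply_moves([
  {"delta_pos":[0,0.08,0],"angular":[0,0,0]},
  {"delta_pos":[0,0.08,0],"angular":[0,0,0]},
  {"delta_pos":[0,0.08,0],"angular":[0,0,0]},
  {"delta_pos":[0,0.08,0],"angular":[0,0,0]},
  {"delta_pos":[0,0.08,0],"angular":[0,0,0]},
])

```text
clock: 14.85
tool_pos: [501.8, 39.5, 36.8]
tool_rot: [-0.083, 0.702, 0.083, 0.702]
wrist_force: [0.5, -0.8, -1.1]
opening: 0.3
```

```bash
cat > wells.py <<'E'
from h import *
import pickle,sys
from scipy.optimize import least_squares
def wells(c):
    p=cv2.SimpleBlobDetector_Params(); p.filterByArea=True;p.minArea=100;p.maxArea=1200;p.filterByCircularity=True;p.minCircularity=.7
    p.filterByConvexity=True;p.minConvexity=.85;p.filterByInertia=True;p.minInertiaRatio=.5;p.thresholdStep=4;p.minThreshold=10;p.maxThreshold=220;p.minDistBetweenBlobs=8
    g=cv2.resize(cv2.cvtColor(c['frame'],cv2.COLOR_RGB2GRAY),None,fx=1.5,fy=1.5)
    k=cv2.SimpleBlobDetector_create(p).detect(g)
    return ue(onz(c,np.array([q.pt for q in k])/1.5,68))[:,:2]
G=np.array([(a,b) for a in(-1.5,-.5,.5,1.5) for b in(-2.5,-1.5,-.5,.5,1.5,2.5)])
def fit(q,x0,P):   # pose e,u,rel yaw ; pitch fixed
    def pts(x):
        c,s=np.cos(x[2]),np.sin(x[2]); return (G*P)@np.array([[c,s],[-s,c]])+x[:2]
    def r(x): return np.linalg.norm(q[:,None]-pts(x)[None],axis=2).min(1)
    x=least_squares(r,x0,loss='soft_l1',f_scale=1.5).x
    return x.round(3),(r(x)<3).sum(),len(q)
E
python3 - <<'E'
from wells import *
c=pickle.load(open('w5.pkl','rb'));q=wells(c);print(len(q))
for P in (18,19,20,21): print(P,fit(q,[496,-43,.088],P),)
q=q[np.lexsort((q[:,1],))];print(q.tolist())
c=robot.read_camera('wrist');pickle.dump(c,open('w6.pkl','wb'));print(wells(c)[:30].tolist(), ue(robot.read_state()['tool_pos']))
E
```

```text
22
18 (array([ 4.95717e+02, -4.26040e+01,  8.80000e-02]), np.int64(20), 22)
19 (array([ 4.95574e+02, -4.25990e+01,  8.70000e-02]), np.int64(22), 22)
20 (array([ 4.95832e+02, -4.29410e+01,  8.70000e-02]), np.int64(20), 22)
21 (array([ 4.95896e+02, -4.30270e+01,  8.70000e-02]), np.int64(7), 22)
[[471.3, -92.4], [528.1, -87.8], [469.6, -73.5], [488.6, -71.8], [507.5, -70.2], [526.5, -68.1], [468.0, -54.5], [487.0, -52.9], [505.8, -51.3], [524.8, -49.6], [466.4, -35.6], [485.3, -33.9], [504.2, -32.3], [522.8, -30.7], [464.7, -16.6], [483.7, -15.0], [502.5, -13.4], [521.6, -11.7], [463.1, 2.2], [481.9, 3.6], [501.0, 5.7], [520.0, 7.3]]
[[471.6, -53.7], [490.5, -52.3], [470.1, -34.8], [489.1, -33.4], [468.7, -15.8], [509.5, -50.9], [487.7, -14.4], [467.3, 3.2], [507.8, -31.8], [486.2, 4.6], [506.7, -13.0], [528.5, -49.2], [527.0, -30.5], [524.3, 7.4], [525.4, -11.6]] [[497.1 -78.4  36.7]]
```

```bash
python3 - <<'E'
from h import *
import pickle
c=pickle.load(open('w6.pkl','rb'));w=c
save(c,'w6.png',s=1.5)
print(ue(onz(c,np.array([[256,2],[256,20]]),68)))
R=robot.read_state()['tool_pos'];u=np.array([-np.sin(t0),np.cos(t0),0])
print((proj(w,[np.r_[R[:2],R[2]+26]+a*u for a in(-10,0,5,10)])*1.5).round())
E
```

```text
[[496.6  41.7  68. ]
 [496.5  34.3  68. ]]
[[386. 384.]
 [386. 360.]
 [386. 348.]
 [386. 336.]]
```

View pics/w6.png

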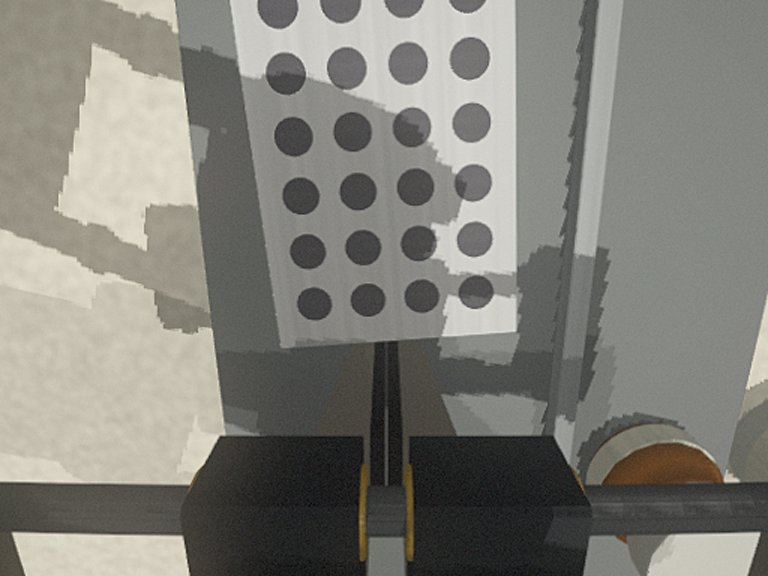

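```bash
python3 - <<'E'
from wells import *
c=pickle.load(open('w6.pkl','rb'))
print(ue(onz(c,np.array([(477,291),(470,58),(281,347),(517,332)])/1.5,68)).tolist())
q=wells(c);print(len(q),fit(q,[500,-6,.075],19))
E
```

```text
[[529.0, -49.1, 68.0], [523.0, 26.4, 68.0], [458.8, -70.5, 68.0], [544.3, -64.7, 68.0]]
15 (array([ 4.98189e+02, -4.78100e+00,  4.70000e-02]), np.int64(15), 15)
```

The plate is now being pushed (back corners at 281,347 and 517,332) and its centre is at u≈−4, but its yaw only fell from 0.088 to 0.075. I'll shift the pusher 20 mm towards the robot side to square it.

Call:
apply_moves([
  {"delta_pos":[0,-0.14,0],"angular":[0,0,0]},
  {"delta_pos":[0,0,-0.2],"angular":[0,0,0]},
  {"delta_pos":[0,0,-0.2],"angular":[0,0,0]},
  {"delta_pos":[0,0.1,0],"angular":[0,0,0]},
  {"delta_pos":[0,0.06,0],"angular":[0,0,0]},
])

```text
clock: 15.4
tool_pos: [481.7, 35.5, 36.8]
tool_rot: [-0.082, 0.702, 0.082, 0.702]
wrist_force: [-0.0, -1.6, -0.9]
opening: 0.6
```

Call:
apply_moves([
  {"delta_pos":[0,0.06,0],"angular":[0,0,0]},
  {"delta_pos":[0,0.06,0],"angular":[0,0,0]},
  {"delta_pos":[0,0.04,0],"angular":[0,0,0]},
  {"delta_pos":[0,0,0],"angular":[0,0,0]},
])

```text
clock: 15.8
tool_pos: [480.4, 43.7, 36.8]
tool_rot: [-0.083, 0.702, 0.083, 0.702]
wrist_force: [0.2, 1.4, 0.1]
opening: 0.4
```

```bash
cat >> wells.py <<'E'
def fit(q,x0,P=19.):
    def pts(x):
        c,s=np.cos(x[2]),np.sin(x[2]); return (G*P)@np.array([[c,s],[-s,c]])+x[:2]
    x=np.array(x0,float)
    for _ in range(8):
        D=np.linalg.norm(q[:,None]-pts(x)[None],axis=2);i=D.argmin(1);k=D.min(1)<9
        x=least_squares(lambda x:(pts(x)[i]-q)[k].ravel(),x,loss='soft_l1').x
    return x.round(3),k.sum(),round(float(np.linalg.norm(q-pts(x)[i],axis=1)[k].mean()),2)
def edgeyaw(c,pix,z):
    a,b=onz(c,np.array(pix)/1.5,z); d=a-b; return np.arctan2(-d[0],d[1]).round(4)
E
python3 - <<'E'
from wells import *
c=pickle.load(open('w6.pkl','rb'));print('w6',fit(wells(c),[497,-4,.075]),'left edge yaw',edgeyaw(c,[(179,20),(224,430)],60))
c=pickle.load(open('w5.pkl','rb'));print('w5',fit(wells(c),[496,-42,.085]))
c=robot.read_camera('wrist');pickle.dump(c,open('w7.pkl','wb'));q=wells(c);s=robot.read_state()
print(s['clock'],ue(s['tool_pos']),s['wrist_force'].round(1),len(q))
for u in(-4,3,8):
  for y in (.0,.06): print(fit(q,[497,u,y]))
E
```

```text
w6 (array([ 4.96421e+02, -4.19200e+00,  7.50000e-02]), np.int64(15), 0.09) left edge yaw 0.236
w5 (array([ 4.95575e+02, -4.25980e+01,  8.70000e-02]), np.int64(22), 0.12)
15.85 [[477.3 -70.   36.8]] [-0.3  0.2 -0. ] 15
(array([ 5.00203e+02, -1.29020e+01,  5.20000e-02]), np.int64(15), 0.09)
(array([ 4.97e+02, -4.00e+00,  6.00e-02]), np.int64(0), nan)
(array([4.99211e+02, 6.07200e+00, 5.20000e-02]), np.int64(15), 0.09)
(array([4.99211e+02, 6.07200e+00, 5.20000e-02]), np.int64(15), 0.09)
(array([4.99211e+02, 6.07200e+00, 5.20000e-02]), np.int64(15), 0.09)
(array([4.99211e+02, 6.07200e+00, 5.20000e-02]), np.int64(15), 0.09)wells.py:24: RuntimeWarning: Mean of empty slice.
  return x.round(3),k.sum(),round(float(np.linalg.norm(q-pts(x)[i],axis=1)[k].mean()),2)
  ret = ret.dtype.type(ret / rcount)
```

Call:
apply_moves([
  {"delta_pos":[0,0.08,0],"angular":[0,0,0]},
  {"delta_pos":[0,0.08,0],"angular":[0,0,0]},
  {"delta_pos":[0,0.08,0],"angular":[0,0,0]},
  {"delta_pos":[0,0.08,0],"angular":[0,0,0]},
  {"delta_pos":[0,0,0],"angular":[0,0,0]},
])

```text
clock: 16.35
tool_pos: [476.6, 59.4, 36.8]
tool_rot: [-0.083, 0.702, 0.083, 0.702]
wrist_force: [-0.4, -0.6, -0.1]
opening: 0.3
```

```bash
cat > chk.py <<'E'
from wells import *
tag,u0,y0=sys.argv[1],float(sys.argv[2]),float(sys.argv[3])
c=robot.read_camera('wrist');pickle.dump(c,open(tag+'.pkl','wb'));q=wells(c);s=robot.read_state()
print(s['clock'],ue(s['tool_pos']),s['wrist_force'].round(1),len(q),fit(q,[499,u0,y0]),fit(q,[499,u0+5,y0]),fit(q,[499,u0-5,y0]))
E
python3 chk.py w8 22 .01
```

```text
16.4 [[477.3 -53.8  36.8]] [ 0.5 -0.2 -0.4] 16 (array([ 5.03172e+02,  2.06860e+01, -1.20000e-02]), np.int64(16), 0.14) (array([ 5.03172e+02,  2.06860e+01, -1.20000e-02]), np.int64(16), 0.14) (array([ 5.03172e+02,  2.06860e+01, -1.20000e-02]), np.int64(16), 0.14)
```

Yaw is now −0.012. I'll recentre the pusher behind the plate (e≈504.5) and continue.

Call:
apply_moves([
  {"delta_pos":[0,-0.14,0],"angular":[0,0,0]},
  {"delta_pos":[0,0,0.27],"angular":[0,0,0]},
  {"delta_pos":[0,0,0.27],"angular":[0,0,0]},
  {"delta_pos":[0,0.1,0],"angular":[0,0,0]},
  {"delta_pos":[0,0.06,0],"angular":[0,0,0]},
])

```text
clock: 16.9
tool_pos: [502.3, 66.0, 36.6]
tool_rot: [-0.083, 0.703, 0.083, 0.702]
wrist_force: [0.8, -1.9, 0.9]
opening: 0.3
```

Call:
apply_moves([
  {"delta_pos":[0,0.08,0],"angular":[0,0,0]},
  {"delta_pos":[0,0.08,0],"angular":[0,0,0]},
  {"delta_pos":[0,0.08,0],"angular":[0,0,0]},
  {"delta_pos":[0,0.08,0],"angular":[0,0,0]},
  {"delta_pos":[0,0.08,0],"angular":[0,0,0]},
])

```text
clock: 17.4
tool_pos: [497.7, 85.9, 36.7]
tool_rot: [-0.083, 0.702, 0.083, 0.702]
wrist_force: [-0.5, -1.4, -0.4]
opening: 0.5
```

Call:
apply_moves([
  {"delta_pos":[0,0.08,0],"angular":[0,0,0]},
  {"delta_pos":[0,0.08,0],"angular":[0,0,0]},
  {"delta_pos":[0,0.08,0],"angular":[0,0,0]},
  {"delta_pos":[0,0,0],"angular":[0,0,0]},
])

```text
clock: 17.8
tool_pos: [495.1, 97.8, 36.8]
tool_rot: [-0.083, 0.702, 0.083, 0.702]
wrist_force: [0.4, -0.3, -0.2]
opening: 0.5
```

```bash
python3 chk.py w9 53 -.01
```

```text
17.85 [[504.3 -21.   36.9]] [-0.2 -0.1 -0.2] 15 (array([502.543,  54.02 ,   0.   ]), np.int64(15), 0.08) (array([502.543,  54.02 ,   0.   ]), np.int64(15), 0.08) (array([502.543,  54.02 ,   0.   ]), np.int64(15), 0.08)
```

The plate is square now (yaw 0.000). I'll lift and look at the +y end from above before the last stretch.

Call:
apply_moves([
  {"delta_pos":[0,-0.2,0],"angular":[0,0,0]},
  {"delta_pos":[-0.8,0,0],"angular":[0,0,0]},
  {"delta_pos":[-0.8,0,0],"angular":[0,0,0]},
  {"delta_pos":[0,0.8,0],"angular":[0,0,0]},
  {"delta_pos":[0,0.4,0],"angular":[0,0,0]},
])

```text
clock: 18.35
tool_pos: [484.9, 146.5, 118.8]
tool_rot: [-0.082, 0.701, 0.082, 0.704]
wrist_force: [-1.0, 0.1, 0.0]
opening: 0.3
```

Call:
apply_moves([
  {"delta_pos":[0,0,0],"angular":[0,0,0]},
  {"delta_pos":[0,0,0],"angular":[0,0,0]},
  {"delta_pos":[0,0,0],"angular":[0,0,0]},
])

```text
clock: 18.65
tool_pos: [483.9, 144.7, 116.6]
tool_rot: [-0.082, 0.702, 0.082, 0.702]
wrist_force: [0.4, -0.5, 0.1]
opening: 0.3
```

```bash
cat > end.py <<'E'
from wells import *
tag,u0=sys.argv[1],float(sys.argv[2])
c=robot.read_camera('wrist');pickle.dump(c,open(tag+'.pkl','wb'));q=wells(c);s=robot.read_state()
print(s['clock'],ue(s['tool_pos']),len(q),fit(q,[502,u0,0]))
def rect(z,e0,e1,u0,u1,st=.5):
    E,U=np.meshgrid(np.arange(e0,e1,st),np.arange(u0,u1,st))
    P=np.c_[E.ravel()*np.cos(t0)-U.ravel()*np.sin(t0),E.ravel()*np.sin(t0)+U.ravel()*np.cos(t0),np.full(E.size,z)]
    m=proj(c,P).reshape(E.shape+(2,)).astype(np.float32)
    return cv2.cvtColor(cv2.remap(c['frame'],m[...,0],m[...,1],cv2.INTER_LINEAR),cv2.COLOR_RGB2GRAY)
for z,bands in((60,((436,444),(444,452),(552,558),(580,595),(600,615),(620,632))),(68,((465,480),(480,495),(495,510),(510,525),(525,540)))):
    for a,b in bands:
        g=cv2.GaussianBlur(rect(z,a,b,70,160).mean(1,keepdims=True).astype(np.float32),(1,5),0).ravel()
        d=np.gradient(g); i=np.argsort(-abs(d))[:1]; print(z,a,b,[(70+.5*k,round(float(d[k]),1)) for k in i], g[::12].round())
im=cv2.resize(c['frame'][:,:,::-1],None,fx=1.0,fy=1.0)
s2=robot.read_camera('side');im=np.hstack([im[:, 60:460],cv2.resize(s2['frame'][110:290,110:297,::-1],(400,384))]);cv2.imwrite('pics/'+tag+'.png',im)
E
python3 end.py w10 54
```

```text
18.7 [[504.3  27.5 116.6]] 25 (array([502.529,  54.058,   0.   ]), np.int64(22), 0.14)
60 436 444 [(np.float64(103.0), 16.5)] [ 94.  94.  95.  96.  96.  97. 145. 145. 146. 146. 146. 179. 211. 207.
 208.]
60 444 452 [(np.float64(103.0), 17.6)] [ 93.  93.  93.  94.  95.  95. 148. 145. 147. 148. 145. 190. 205. 209.
 206.]
60 552 558 [(np.float64(109.5), 12.1)] [ 99. 101. 146. 146. 147. 149. 152. 209. 210. 211. 210. 207. 204. 209.
 210.]
60 580 595 [(np.float64(110.0), 15.5)] [141. 142. 142. 144. 144. 146. 150. 208. 207. 206. 207. 208. 210. 207.
 208.]
60 600 615 [(np.float64(104.0), 20.5)] [141. 142. 142. 143. 143. 145. 171. 205. 207. 207. 207. 207. 210. 205.
 205.]
60 620 632 [(np.float64(104.0), 28.1)] [142. 143. 143. 144. 144. 145. 206. 205. 208. 203. 210. 208. 207. 207.
 205.]
68 465 480 [(np.float64(136.0), 12.0)] [134. 133.  81. 111. 138.  85. 101. 140. 138. 148. 148. 182. 207. 207.
 210.]
68 480 495 [(np.float64(133.0), 7.9)] [135. 133. 100. 117. 137. 104. 114. 140. 137. 147. 164. 207. 209. 208.
 208.]
68 495 510 [(np.float64(122.5), 9.9)] [137. 137. 118. 146. 151. 114. 123. 142. 141. 200. 206. 207. 209. 209.
 208.]
68 510 525 [(np.float64(118.0), -19.2)] [139. 182. 155. 179. 212. 158. 166. 197. 173. 209. 210. 208. 206. 209.
 208.]
68 525 540 [(np.float64(72.0), 16.0)] [141. 208. 133. 178. 214. 137. 161. 215. 187. 212. 213. 211. 209. 207.
 210.]
```

The ledge end is at u=103.5 (both sides, ±0.5 mm) and the plate's front edge is at 118.0, so 20.5 mm remain. I'll retrace my path and finish the push.

Call:
apply_moves([
  {"delta_pos":[0,-0.6,0],"angular":[0,0,0]},
  {"delta_pos":[0,-0.6,0],"angular":[0,0,0]},
  {"delta_pos":[0,0,0],"angular":[0,0,0]},
  {"delta_pos":[0.8,0,0],"angular":[0,0,0]},
  {"delta_pos":[0.5,0,0],"angular":[0,0,0]},
])

```text
clock: 19.25
tool_pos: [497.2, 87.1, 50.3]
tool_rot: [-0.082, 0.703, 0.082, 0.702]
wrist_force: [-0.3, 0.4, -1.3]
opening: 0.5
```

Call:
apply_moves([
  {"delta_pos":[0.3,0,0],"angular":[0,0,0]},
  {"delta_pos":[0,0,0],"angular":[0,0,0]},
  {"delta_pos":[0,0.1,0],"angular":[0,0,0]},
  {"delta_pos":[0,0.08,0],"angular":[0,0,0]},
  {"delta_pos":[0,0,0],"angular":[0,0,0]},
])

```text
clock: 19.75
tool_pos: [495.4, 96.8, 37.0]
tool_rot: [-0.083, 0.702, 0.083, 0.702]
wrist_force: [0.6, 0.4, -0.1]
opening: 0.8
```

Call:
apply_moves([
  {"delta_pos":[0,0.08,0],"angular":[0,0,0]},
  {"delta_pos":[0,0.08,0],"angular":[0,0,0]},
  {"delta_pos":[0,0.08,0],"angular":[0,0,0]},
  {"delta_pos":[0,0.08,0],"angular":[0,0,0]},
  {"delta_pos":[0,0.08,0],"angular":[0,0,0]},
])

```text
clock: 20.25
tool_pos: [491.1, 115.8, 37.0]
tool_rot: [-0.083, 0.702, 0.082, 0.702]
wrist_force: [0.9, -2.6, -0.1]
opening: 0.6
```

Call:
apply_moves([
  {"delta_pos":[0,0.02,0],"angular":[0,0,0]},
  {"delta_pos":[0,0,0],"angular":[0,0,0]},
  {"delta_pos":[0,-0.1,0],"angular":[0,0,0]},
  {"delta_pos":[0,-0.2,0],"angular":[0,0,0]},
  {"delta_pos":[0,0,0],"angular":[0,0,0]},
])

```text
clock: 20.75
tool_pos: [494.3, 100.9, 36.7]
tool_rot: [-0.082, 0.702, 0.082, 0.702]
wrist_force: [0.5, 0.2, -0.3]
opening: 0.5
```

Call:
apply_moves([
  {"delta_pos":[-0.8,0,0],"angular":[0,0,0]},
  {"delta_pos":[-0.8,0,0],"angular":[0,0,0]},
  {"delta_pos":[-0.8,0,0],"angular":[0,0,0]},
  {"delta_pos":[0,0,0],"angular":[0,0,0]},
  {"delta_pos":[0,0,0],"angular":[0,0,0]},
])

```text
clock: 21.25
tool_pos: [494.7, 101.9, 157.5]
tool_rot: [-0.082, 0.702, 0.082, 0.703]
wrist_force: [-0.4, -0.4, 0.9]
opening: 0.3
```

Call:
apply_moves([
  {"delta_pos":[0,0.3,0],"angular":[0,0,0]},
  {"delta_pos":[0,0.3,0],"angular":[0,0,0]},
  {"delta_pos":[0,0,0],"angular":[0,0,0]},
  {"delta_pos":[0,0,0],"angular":[0,0,0]},
])

```text
clock: 21.65
tool_pos: [486.4, 131.9, 155.9]
tool_rot: [-0.083, 0.703, 0.083, 0.702]
wrist_force: [0.3, 0.1, 0.2]
opening: 0.2
```

```bash
python3 end.py w11 74.5 | grep -v '^ '
```

```text
21.7 [[504.   14.1 156.2]] 29 (array([5.02179e+02, 7.32330e+01, 4.00000e-03]), np.int64(24), 0.21)
60 436 444 [(np.float64(126.0), 14.3)] [ 96.  95.  97.  97.  98.  98. 144. 146. 143. 146. 204. 207. 211. 205.
60 444 452 [(np.float64(128.0), 13.6)] [ 95.  95.  96.  96.  97.  97. 145. 146. 147. 147. 207. 209. 203. 210.
60 552 558 [(np.float64(107.0), 14.6)] [107. 147. 148. 148. 149. 149. 153. 209. 207. 209. 211. 208. 204. 207.
60 580 595 [(np.float64(107.5), 14.4)] [144. 145. 146. 146. 147. 148. 150. 208. 207. 206. 206. 210. 208. 206.
60 600 615 [(np.float64(107.5), 11.0)] [144. 145. 145. 146. 147. 148. 162. 205. 207. 209. 207. 207. 209. 204.
60 620 632 [(np.float64(103.5), 18.7)] [146. 146. 146. 147. 147. 148. 204. 206. 208. 203. 207. 208. 206. 205.
68 465 480 [(np.float64(126.5), 21.9)] [134. 135.  84. 112. 140.  88. 103. 143.  98. 106. 208. 206. 207. 207.
68 480 495 [(np.float64(127.0), 11.4)] [133. 136. 102. 117. 140. 107. 113. 142. 119. 158. 208. 206. 208. 209.
68 495 510 [(np.float64(107.0), 11.7)] [184. 176. 129. 160. 143. 111. 126. 197. 167. 168. 209. 208. 209. 208.
68 510 525 [(np.float64(127.0), 10.2)] [203. 209. 158. 178. 211. 160. 171. 212. 168. 167. 213. 212. 205. 207.
68 525 540 [(np.float64(77.5), -14.1)] [203. 212. 135. 168. 213. 140. 152. 213. 147. 147. 214. 214. 208. 206.
```

View pics/w11.png

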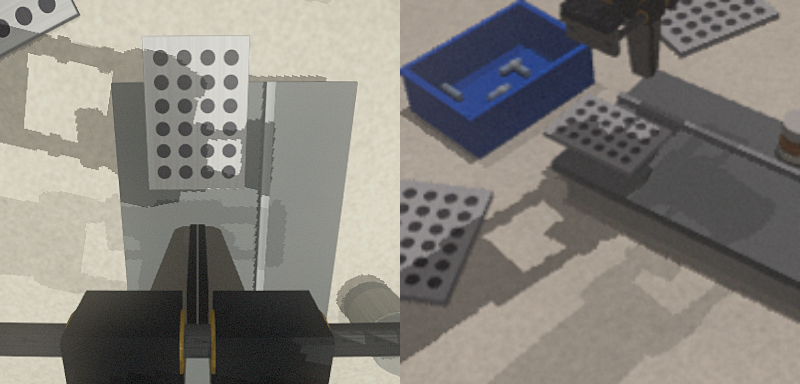

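The plate's front edge sticks out past the ledge end (ledge end at row 82, plate front at row 37 in the wrist half). It lies flat and square, the tub, jar and bottle stand where they were, and the hand is high above everything. Measured overhang is 33.7 mm and yaw is 0.004 rad, so I'm handing in.

```bash
python3 -c "
from plant import robot
print(robot.read_state()['qvel'].round(3)); print(robot.close_job())"
```

```text
[-0.01  -0.001 -0.003  0.002 -0.001 -0.001]
the job is handed in; nothing more can be done
None
```

I pushed the 86 x 128 mm plate along the ledge towards the tub, and it now sticks out about 34 mm past that end. The job is handed in, at about 22 s of the 40 s allowed.

**Last checks:**
- **Overhang:** 33.7 mm by the wrist camera. The ledge end is at 103.5 mm and the plate's front edge at 137.2 mm along the ledge.
- **Squareness:** the plate is within 0.004 rad of the ledge and lies flat.
- **Hand:** the fingertips are over 100 mm above the plate, touching nothing.
- **Surroundings:** the tub, jar and bottle looked undisturbed in the pictures. The rack was not in the last picture, but the arm never went near it.

**What disagreed:**
- **Fingertip height:** the shut fingertips sit about 26 mm above the reported tool position. My first three passes therefore went over the plate without moving it.
- **How I found it:** I lowered the fingers until they touched the ledge, at about 13 N, and worked from that height.
- **Squaring the plate:** a centred push barely turned the plate, so I squared it with one short off-centre push.

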